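# Free the pawl and close the microplate press

## Task

The microplate press on the bench is propped open by its ratchet pawl. With the fingertips press the pawl's thumb tab down to its stop so that the pawl swings clear of the teeth and stays out, then push the press arm down by its crossbar, past the teeth, until it is fully down over the plate. Only press and push: do not force the arm against the engaged pawl, do not lift or shift the plate in its nest, leave the pawl out and leave everything else on the bench where it stands.

Things in the scene. Friction and masses are not known exactly. Their poses are not given: they have to be found in the camera images.
- press: Fixed bench press for microplates: grey base 245 x 160 x 20 mm, two hinge cheeks 106 mm high, a plate nest, a steel arm raised like a jaw, a ratchet behind the hinge. Origin: on the bench under the base (which spans -125 to +120 mm in its x). Its x axis points along the press from ratchet end to crossbar end, y across, z up. Arm and pawl swing in its x-z plane (y = 0).
- press_arm (a joint): Angle of the press arm, rad: starts at 0 to 0.08 (0 = raised 0.8 rad above level), grows as the arm is pushed down; 0.8 = level, on its end stop, its pad 1 mm above the plate. With the pawl in, a tooth stops it at about 0.18. Friction keeps it where it is left (about 2 to 6 N at the crossbar moves it).
- hinge_axis (a point): Centre of the arm's hinge, 90 mm above the bench, at x = -60 mm of the press. The hub there is 76 mm across, with three radial ratchet teeth out to 50 mm radius on the side away from the arm.
- crossbar (a point): Centre of the crossbar at the arm's free end: black round bar, 20 mm thick, 78 mm long, along the press's y. At joint value q it lies 250*cos(0.8 - q) mm ahead of hinge_axis (along the press's x) and 250*sin(0.8 - q) mm above it: about 260 mm above the bench at the start, 90 mm at the end. Push on top of it.
- press_pawl (a joint): Angle of the pawl, rad: near 0 = hooked over a tooth, 0.5 = pressed out on its end stop. It grows as the thumb tab goes down, is clear of the teeth above 0.3, has a little friction (about 2 N at the tab) and no spring: it stays where it is left.
- pawl_pin (a point): Pivot of the pawl, 35 mm above the bench, at x = -96 mm of the press, y = 0.
- thumb_tab (a point): Middle of the top of the pawl's thumb tab: ribbed steel pad 28 mm (along the press) x 26 x 6 mm, sticking out at the ratchet end. At joint value 0 it lies 65 mm behind pawl_pin (towards the press's -x) and 35 mm above it, outer edge tilted up 0.25 rad; pressed out, 74 mm behind the pin and level with it (35 mm above the bench), tilted down as much.
- nest (a point): Middle of the nest floor, 20 mm above the bench, at x = +45 mm of the press.
- plate: Clear 96-well microplate, 86 x 128 x 14 mm, lying loose in the nest under the arm, 128 mm across the press. Origin: centre of its underside. It must stay there.
- timer: Bystander: white bench timer 68 x 68 x 20 mm, on the robot's side of the press. Origin: centre of its underside.
- beaker: Bystander: glass beaker 54 mm wide, 69 mm high, on the robot's side near the crossbar end. Origin: centre of its underside.
- marker: Bystander: marker pen 135 mm long, 17 mm thick, lying on the robot's side of the press. Origin: centre of its underside.
- tape: Bystander: roll of tape 98 mm wide, 25 mm high, lying behind the press. Origin: centre of its underside.
- tip_box: Bystander: blue pipette tip box 91 x 122 x 70 mm, to the right of the press. Origin: centre of its underside.
There are look-alikes about, which are no part of the job. What is shaped like the plate but black is not meant.

How it is judged (in metres and radians):
On the way, in this order (a step that is already met when the one before it is completed fails the run):
1. the pawl is pressed out while the arm is still up (value of joint press_pawl above 0.42 rad and value of joint press_arm below 0.25 rad), for 0.2 s.
2. the arm is pushed fully down (value of joint press_arm above 0.75 rad), for 0.2 s.
At the end, for the whole second after the job is handed in: The arm rests fully down (joint press_arm above 0.75 of 0.8 rad), the pawl is still out (press_pawl above 0.33 of 0.5 rad), the plate lies flat in its nest (within 8 mm of its middle), and the bystanders are within 30 mm of where they stood (value of joint press_arm above 0.75 rad and velocity of joint press_arm below 0.02 rad/s and value of joint press_pawl above 0.33 rad and horizontal distance between plate and nest below 0.008 m and angle between plate's own z axis and vertical below 0.06 rad and height (world z) of plate below 0.025 m and distance of each of timer, beaker, marker, tape, tip_box from where it was at the start of the episode below 0.03 m); the robot touches nothing.
It fails at once if the arm is forced down past the engaged pawl (value of joint press_arm above 0.3 rad and value of joint press_pawl below 0.2 rad).
It fails at once if the arm is pushed hard against the engaged pawl (contact force between the fingers and press_arm above 30 N and value of joint press_pawl below 0.2 rad).
It fails at once if the plate is lifted or pushed out of its nest (height (world z) of plate above 0.032 m or distance of plate from where it was at the start of the episode above 0.02 m).
It fails at once if a bystander (timer, beaker, marker, tape roll, tip box) is knocked about or lifted (distance of any of timer, beaker, marker, tape, tip_box from where it was at the start of the episode above 0.03 m).
It also fails if it takes over 53 s, if anything falls off the work surface, if the arm or the gripper's body presses on something with over 40 N, if the wrist force passes 120 N, or if a joint passes its speed limit or range.

## Robot

A 7-joint arm with a two-finger parallel gripper is mounted at the origin on a cart in front of the work surface, level with it; the furniture and walls round the work are solid. World frame = base frame: x ahead of the robot, y to its left, z up, the work surface at z = 0. Lengths are in mm, angles in rad, forces in N, time in s.
With the tool pointing down it reaches from about 400 to 875 mm from the base axis. Payload 4.4 kg.
Tool frame: the origin (TCP) lies at the very end of the fingers, on their centre line; the grasp point (between the pads) lies 19 mm behind it; z points along the fingers, y is the line along which they close (so a half turn about z gives the same grasp; the last joint's range is limited). The gripper opens to 85 mm and grips with 20 to 120 N. Pads are 22 mm wide; open, the fingers measure 114 mm over their backs; the gripper's body (76 mm by 85 mm) begins 54 mm behind the grasp point. The pads swing forward as they close: fully open they stand 13 mm farther back than shut.
Start: joints at [-1.199, 0.628, 0.038, 1.517, -0.027, 0.996, -0.02], TCP at [275.545, 588.721, 231.313] pointing down, gripper open.
Joint ranges: [-3.06, 3.06], [-0.37, 2.12], [-1.25, 1.32], [0.18, 2.47], [-1.1, 4.24], [0.23, 1.98], [-2.94, 2.94]. Speed limits (rad/s): [2.57, 2.57, 3.14, 3.14, 3.14, 3.14, 3.14].

## Interface

Orientations are given as [roll, pitch, yaw] about the fixed x, y, z axes, in that order (R = Rz(yaw) Ry(pitch) Rx(roll)).
In Python, from cell import sensors, get_image, camera_params, order gives the robot as it stands.
- The arm moves only by the shell command python3 -m inch 'ROWS' [OPENING]. ROWS is JSON, a list that holds one entry, the list of rows, each a list of 4 numbers: the shift along the tool's x, y, z in cm, then the turn about the tool's z in degrees. A call has 1 to 8 rows; each row is the pose to reach, as a shift and turn from the pose commanded when the call began, along the tool's axes at that moment; what a row does not reach only later rows make up. A row lasts 1/12 s, in which the tool goes at most 41.7 mm and 7.16 degrees, less where a joint would pass 70% of its speed; a pose out of reach is approached as far as the arm can. A call with a gripper value outside its range is refused whole. OPENING is the finger opening in cm, from 0 to 8.54, set as the call begins (- or left out, the last holds). The fingers move at their own pace and stop on an object; the grip force is fixed at half the most. Time passes only in rows, so rows that repeat a pose let the fingers close. It gives the time, the measured TCP pose, the force, the opening and the grip force at its end, in the units of the state.
- sensors.read_state(): the state, without advancing time (a new reading comes with each control period).
- get_image(name): name is "scene" or "top" or "wrist"; returns the picture (480x640x3 uint8, blue, green, red); there is no depth.
- camera_params(name): a dict with "mtx" (3x3 intrinsics, pixels), "D" ([k1, k2, p1, p2, k3] as OpenCV has them; the pictures are not rectified), "rvec" (rotation vector, rad) and "tvec" (3), from world to camera coordinates, as OpenCV has them. Camera axes: x right, y down, z forward; pixel columns grow to the right and rows downward; lengths in mm; the calibration is good to about 2 mm. A picture is of the moment at which its call begins: read the wrist's pose just before it. camera_params takes no time and is no camera call; for the wrist camera it gives the pose at the moment of the call.
- order.finish_job(): hands the job in; it is judged then, once.
The state is a dict: "clock": time; "qpos": joint angles; "qd": joint speeds; "tau": joint torques, N m; "eef_pos": TCP position; "tool_rot": TCP orientation; "force": force on the tool from outside, world axes, zero at the start; "torque": the same for the moment, N m; "width": finger opening in mm; "gripper_force": force on a finger pad.
Only numpy, scipy, OpenCV 4.12 (cv2) and the standard library are available. Lean on these libraries where they do the work, as an engineer would, in place of code of your own. Each camera call takes 0.05 s, during which the arm holds its last target. There are 200 camera calls.

## Working session

There is one attempt and no reset: what is moved stays moved. The work goes in short steps, Python scripts to look and compute and a shell command to move; the robot and the scene stay as the last step left them, time stands still between calls to the robot, and variables do not carry over. Pictures are saved under pics/ and viewed, at most 10 in all, crops included, and the job is handed in when it is done.

```bash
ls; mkdir -p pics
python3 - <<'E'
from cell import sensors, get_image, camera_params
import cv2
s=sensors.read_state(); print(s['clock'],s['eef_pos'],s['tool_rot'],s['width'])
for n in("scene","top"):
    cv2.imwrite(f"pics/{n}0.png",get_image(n)); p=camera_params(n); print(n,p)
E
```

```text
pics
0.0 [275.26677942 588.15369193 230.38213756] [-3.13972384e+00 -2.20502450e-06  2.70377030e+00] 85.47175450742834
scene {'mtx': array([[512.22071137,   0.        , 314.95648873],
       [  0.        , 512.22071137, 240.8665723 ],
       [  0.        ,   0.        ,   1.        ]]), 'D': array([-0.11403896,  0.        ,  0.        ,  0.        ,  0.        ]), 'rvec': array([ 2.07656333, -1.05366499,  0.45851078]), 'tvec': array([-312.8158641 ,  405.15581751, 1030.27421768])}
top {'mtx': array([[567.43343628,   0.        , 317.47567776],
       [  0.        , 567.43343628, 230.15467387],
       [  0.        ,   0.        ,   1.        ]]), 'D': array([-0.18645311,  0.        ,  0.        ,  0.        ,  0.        ]), 'rvec': array([ 2.10997392, -2.15429942,  0.15411304]), 'tvec': array([   7.64116675,  529.651296  , 1518.3384632 ])}
```

View pics/top0.png

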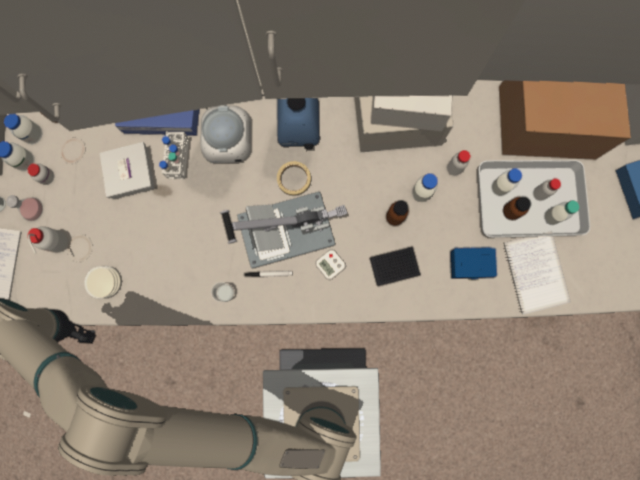

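View pics/scene0.png

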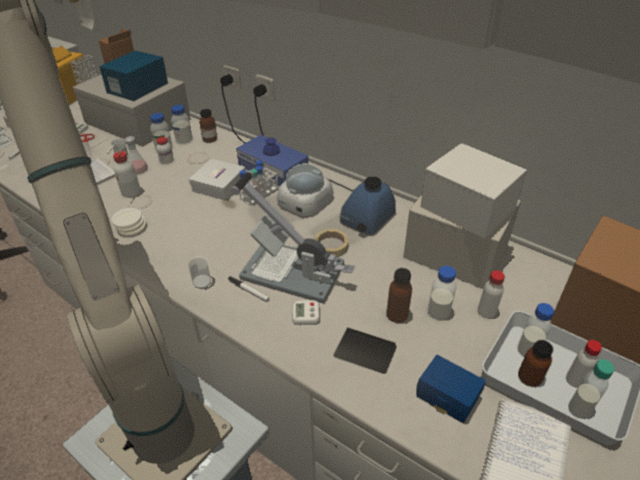

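The top view shows the press near (285,225). The crossbar is at about (228,226), and the thumb tab on the ratchet side at about (342,212). The only plate-shaped alternatives are the clear plate under the arm at (268,240) and the black one at (395,266). The clear one in the nest is meant, and I won't touch either. I'll confirm with a crop.

```bash
cat > h.py <<'E'
import numpy as np, cv2
from cell import sensors,get_image,camera_params
def ray(p,uv):
    R=cv2.Rodrigues(np.array(p['rvec'],float))[0]
    n=cv2.undistortPoints(np.array([[uv]],float),p['mtx'],p['D'])[0,0]
    return -R.T@p['tvec'], R.T@np.array([n[0],n[1],1.])
def onz(p,uv,z):
    c,d=ray(p,uv); return c+d*(z-c[2])/d[2]
def tri(rs):
    A=0;b=0
    for c,d in rs:
        d=d/np.linalg.norm(d);M=np.eye(3)-np.outer(d,d);A=A+M;b=b+M@c
    return np.linalg.solve(A,b)
def proj(p,X): return cv2.projectPoints(np.array(X,float).reshape(-1,1,3),p['rvec'],p['tvec'],p['mtx'],p['D'])[0][:,0]
E
python3 - <<'E'
import cv2
a=cv2.imread('pics/top0.png')[180:290,205:365]; cv2.imwrite('pics/topc.png',cv2.resize(a,None,fx=5,fy=5,interpolation=cv2.INTER_CUBIC))
a=cv2.imread('pics/scene0.png')[165:315,205:375]; cv2.imwrite('pics/scenec.png',cv2.resize(a,None,fx=4,fy=4,interpolation=cv2.INTER_CUBIC))
E
```

```text
(no output)
```

View pics/topc.png

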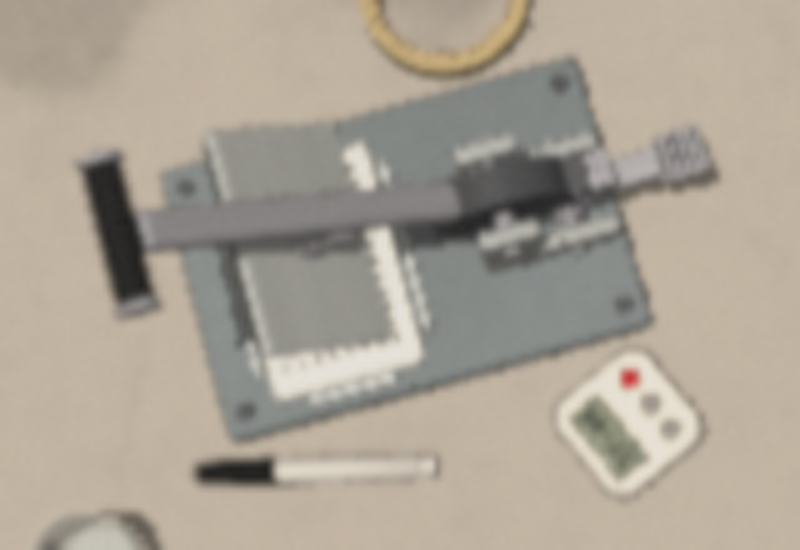

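View pics/scenec.png

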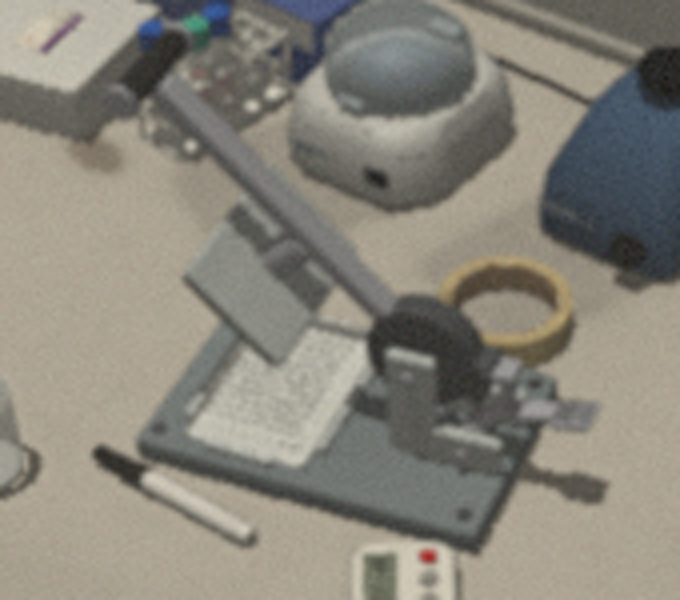

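The crops show the clear plate sitting in the nest under the jaw and the ribbed tab at crop (684,152). The crossbar is at crop (118,233), and the base corners are about (575,58), (650,322), (237,440) and (160,172).

Run:
```python
from h import *
p=camera_params('top');f=lambda a,b:(205+(a+.5)/5-.5,180+(b+.5)/5-.5)
RT,RB,LB,LT=[onz(p,f(*c),20)for c in[(575,58),(650,322),(237,440),(160,172)]]
for c in(RT,RB,LB,LT):print(c.round())
print([np.linalg.norm(a-b).round() for a,b in((RT,RB),(RB,LB),(LB,LT),(LT,RT))])
x=(LT+LB-RT-RB)/2;yaw=np.arctan2(x[1],x[0])
c=(RT+RB+LB+LT)/4;e=np.array([np.cos(yaw),np.sin(yaw)]);n=np.array([-e[1],e[0]])
O=c[:2]+2.5*e;print('yaw',yaw,'O',O)
print('tab img',onz(p,f(684,152),70),'model',O-161*e,'pin',O-96*e)
print('bar img',onz(p,f(118,233),265),'model q0,.08',[ (O+(-60+250*np.cos(.8-q))*e) for q in(0,.08)], 'end',O+190*e)
s=camera_params('scene')
g=lambda a,b:(205+(a+.5)/4-.5,165+(b+.5)/4-.5)
print('tri bar',tri([ray(p,f(118,233)),ray(s,g(147,73))]),'tri tab',tri([ray(p,f(684,152)),ray(s,g(563,412))]))
st=sensors.read_state()
from scipy.spatial.transform import Rotation as Ro
print(Ro.from_euler('xyz',st['tool_rot']).as_matrix().round(3))
```

```text
[644. -11.  20.]
[493. -50.  20.]
[432. 181.  20.]
[584. 224.  20.]
[np.float64(156.0), np.float64(238.0), np.float64(158.0), np.float64(243.0)]
yaw 1.8254063797011633 O [537.89879515  88.29670914]
tab img [579.2061244  -69.76338648  70.        ] model [578.44955152 -67.51290596] pin [562.07812814  -4.60840297]
bar img [508.18762695 205.32169789 265.        ] model q0,.08 [array([509.14133785, 198.79251131]), array([505.67191715, 212.12318999])] end [490.04386528 272.17141019]
tri bar [507.6016755  206.44103789 263.21934091] tri tab [574.82647868 -65.90072271  75.04857513]
[[-0.906  0.424 -0.001]
 [ 0.424  0.906 -0.002]
 [-0.    -0.002 -1.   ]]
```

```bash
python3 -m inch '[[[0,0,-2,6.25],[0,0,-4,12.5],[0,0,-6,18.75],[0,0,-8,25],[0,0,-10,31.25],[0,0,-12,37.5],[0,0,-13,43.75],[0,0,-13,50]]]' 0
python3 - <<'E'
from h import *
from scipy.spatial.transform import Rotation as Ro
st=sensors.read_state();R=Ro.from_euler('xyz',st['tool_rot']).as_matrix()
print(st['eef_pos'],R.round(3),st['qpos'])
O=np.array([537.9,88.3]);e=np.array([-.2519,.9677])
for X in(-166,114,122): print(X,R.T@(np.r_[O+X*e,200]-st['eef_pos'])/10)
E
```

```text
clock: 0.77
eef_pos: [276.1, 589.7, 364.0]
tool_rot: [3.139, -0.004, 1.826]
force: [-0.1, -0.5, -0.6]
width: -0.1
gripper_force: 0.0
[276.11178406 589.68449007 363.98070807] [[-0.252  0.968  0.002]
 [ 0.968  0.252  0.004]
 [ 0.004  0.003 -1.   ]] [-1.33713572  0.54016781  0.28538512  1.32777517 -0.15158685  1.29024959
 -0.79398794]
-166 [-71.77761781  12.63254746  16.17964864]
114 [-43.77923768  12.64279678  16.2785167 ]
122 [-42.97928397  12.64308961  16.2813415 ]
```

```bash
python3 -m inch '[[[-3.5,0.6,0,0],[-7,1.2,0,0],[-10.5,1.8,0,0],[-14,2.4,0,0],[-17.5,3,0,0],[-21,3.6,0,0],[-24.5,4.2,0,0],[-28,4.8,0,0]]]'
python3 -m inch '[[[-3.5,0.6,0,0],[-7,1.2,0,0],[-10.5,1.8,0,0],[-14,2.4,0,0],[-17.5,3,0,0],[-21,3.6,0,0],[-24.5,4.2,0,0],[-28,4.8,0,0]]]'
python3 -m inch '[[[-3.5,0.6,0,0],[-7,1.2,0,0],[-10.5,1.8,0,0],[-14,2.4,0,0],[-15.8,3,0,0],[-15.8,3,0,0]]]'
python3 - <<'E'
from h import *
from scipy.spatial.transform import Rotation as Ro
st=sensors.read_state();R=Ro.from_euler('xyz',st['tool_rot']).as_matrix()
O=np.array([537.9,88.3]);e=np.array([-.2519,.9677])
print(st['eef_pos'],R.T@(np.r_[O-166*e,70]-st['eef_pos'])/10)
cv2.imwrite('pics/w1.png',get_image('wrist'));p=camera_params('wrist')
print(proj(p,np.r_[O-161*e,70]))
E
```

```text
clock: 1.43
eef_pos: [394.2, 328.7, 361.1]
tool_rot: [-3.141, 0.0, 1.831]
force: [-0.2, -0.3, 0.1]
width: 0.2
gripper_force: 0.0
clock: 2.1
eef_pos: [512.6, 70.7, 361.1]
tool_rot: [-3.141, -0.0, 1.831]
force: [0.4, 0.4, -0.5]
width: 0.1
gripper_force: 0.0
clock: 2.6
eef_pos: [582.9, -78.4, 360.7]
tool_rot: [-3.141, 0.004, 1.824]
force: [-0.2, -0.0, 0.7]
width: -0.2
gripper_force: 0.0
[582.88079241 -78.43169677 360.69144885] [ 0.77889793 -0.12557661 29.06654842]
[[316.27433544 195.04524722]]
```

View pics/w1.png

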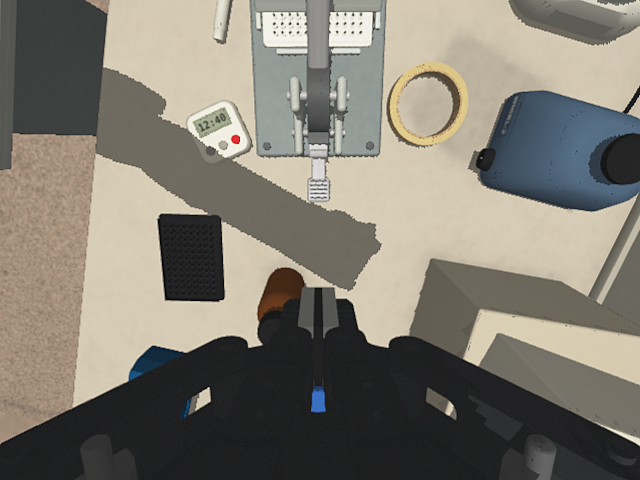

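The wrist view shows the tab at (319,190), against a prediction of (316,195), so the estimate is about 3 mm off. A brown bottle stands near (275,300), so I'll check the clearance to it.

Run:
```python
from h import *
t=camera_params('top');w=camera_params('wrist')
O=np.array([537.9,88.3]);e=np.array([-.2519,.9677]);n=np.array([-e[1],e[0]])
loc=lambda X:((X[:2]-O)@e,(X[:2]-O)@n)
print('tab',loc(onz(w,(319,190),70)),'bottle cap',[loc(onz(t,(400,206),z)) for z in(90,130)],'base',loc(onz(t,(395,223),0)))
c=tri([ray(t,(400,206)),ray(camera_params('scene'),(402,274))]);print(c,loc(c))
print('tool',loc(sensors.read_state()['eef_pos']))
```

```text
tab (np.float64(-155.00973841696498), np.float64(-3.2282589995497517)) bottle cap [(np.float64(-316.5169218254075), np.float64(35.92096879259106)), (np.float64(-309.2033717894479), np.float64(42.31738032084678))] base (np.float64(-304.78969355802076), np.float64(64.64673947210771))
[ 571.96535773 -219.32267896  141.59589152] (np.float64(-306.2675300400299), np.float64(44.52510615876527))
tool (np.float64(-169.4208784150652), np.float64(-1.6265415020094167))
```

```bash
python3 -m inch '[[[0.6,0.15,3.5,0],[0.6,0.15,7,0],[0.6,0.15,10.5,0],[0.6,0.15,14,0],[0.6,0.15,17.5,0],[0.6,0.15,21,0],[0.6,0.15,24.5,0],[0.6,0.15,26,0]]]'
python3 - <<'E'
from h import *
cv2.imwrite('pics/w2.png',get_image('wrist'));O=np.array([537.9,88.3]);e=np.array([-.2519,.9677]);n=np.array([-e[1],e[0]])
X=sensors.read_state()['eef_pos'];print(X,(X[:2]-O)@e,(X[:2]-O)@n)
E
```

```text
clock: 3.32
eef_pos: [578.6, -63.7, 96.9]
tool_rot: [-3.135, -0.004, 1.833]
force: [-0.2, 1.2, 0.2]
width: -0.4
gripper_force: 0.0
[577.80541248 -63.57358782  95.7167884 ] -157.02024433733413 -0.3595108855816207
```

View pics/w2.png

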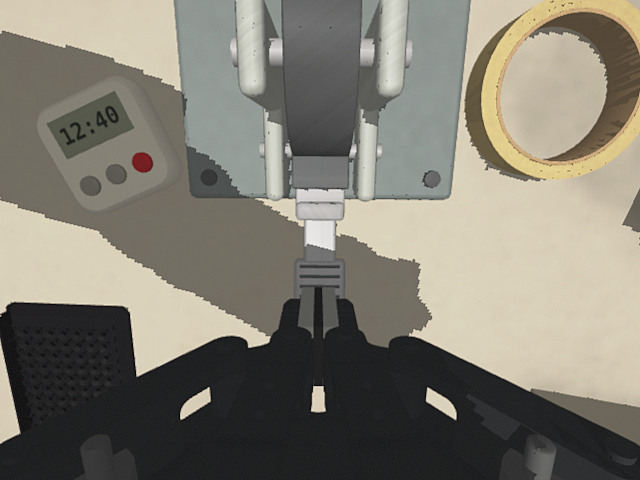

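The tips are centred on the tab, whose inner edge is at row 262 and centre column at 319. I'll ease outwards a little while pressing, since the tab swings back as it goes down.

```bash
python3 -m inch '[[[-0.6,0,1,0],[-0.6,0,2,0],[-0.6,0,2.8,0],[-0.7,0,3.4,0],[-0.7,0,4,0],[-0.8,0,4.6,0],[-0.9,0,5.2,0],[-0.9,0,5.6,0]]]'
python3 -m inch '[[[0,0,0.2,0],[0,0,0.3,0]]]'
```

```text
clock: 4.03
eef_pos: [584.9, -75.7, 45.0]
tool_rot: [3.141, 0.001, 1.831]
force: [0.1, -1.4, 1.8]
width: 0.0
gripper_force: 1.1
clock: 4.2
eef_pos: [584.3, -75.3, 42.0]
tool_rot: [-3.141, 0.0, 1.831]
force: [1.1, -1.3, 2.2]
width: 0.5
gripper_force: 1.0
```

```bash
python3 -m inch '[[[0.2,0,0.3,0],[0.2,0,0.6,0],[0.2,0,0.8,0],[0.2,0,0.8,0]]]'
```

```text
clock: 4.53
eef_pos: [584.1, -73.0, 35.4]
tool_rot: [3.141, -0.001, 1.831]
force: [-1.6, 0.0, 11.9]
width: 0.0
gripper_force: 6.0
```

```bash
python3 -m inch '[[[0,0,0.1,0],[0,0,0.1,0],[0,0,0.1,0],[0,0,0.1,0]]]'
python3 -m inch '[[[0,0,-1,0],[0,0,-4,0],[0,0,-7.5,0],[0,0,-11,0],[0,0,-14.5,0],[0,0,-18,0],[0,0,-21.5,0],[0,0,-25,0]]]'
python3 -m inch '[[[0,0,-3.5,0],[0,0,-7,0],[0,0,-7,0],[0,0,-7,0]]]'
python3 - <<'E'
from h import *
cv2.imwrite('pics/w3.png',get_image('wrist'))
cv2.imwrite('pics/w3c.png',cv2.resize(get_image('scene')[200:320,220:380],None,fx=5,fy=5,interpolation=cv2.INTER_CUBIC))
O=np.array([537.9,88.3]);e=np.array([-.2519,.9677]);n=np.array([-e[1],e[0]])
X=sensors.read_state()['eef_pos'];print(X,(X[:2]-O)@e,(X[:2]-O)@n)
w=camera_params('wrist');print('tab pred out/in',proj(w,[np.r_[O-170*e,35],np.r_[O-158*e,70]]))
E
```

```text
clock: 4.87
eef_pos: [584.1, -73.0, 35.0]
tool_rot: [3.14, -0.001, 1.831]
force: [-2.1, -0.9, 16.3]
width: -0.2
gripper_force: 7.8
clock: 5.53
eef_pos: [582.8, -72.1, 284.7]
tool_rot: [-3.14, -0.002, 1.832]
force: [1.8, 0.5, -0.6]
width: 0.1
gripper_force: 0.0
clock: 5.87
eef_pos: [584.3, -72.6, 355.1]
tool_rot: [3.138, 0.0, 1.832]
force: [0.4, 0.0, -1.1]
width: -0.0
gripper_force: 0.0
[582.8495031  -72.29556896 352.08871398] -166.73111191117331 -3.0436103277852666
tab pred out/in [[315.48064061 202.07173937]
 [315.24341978 196.46054608]]
```

View pics/w3c.png

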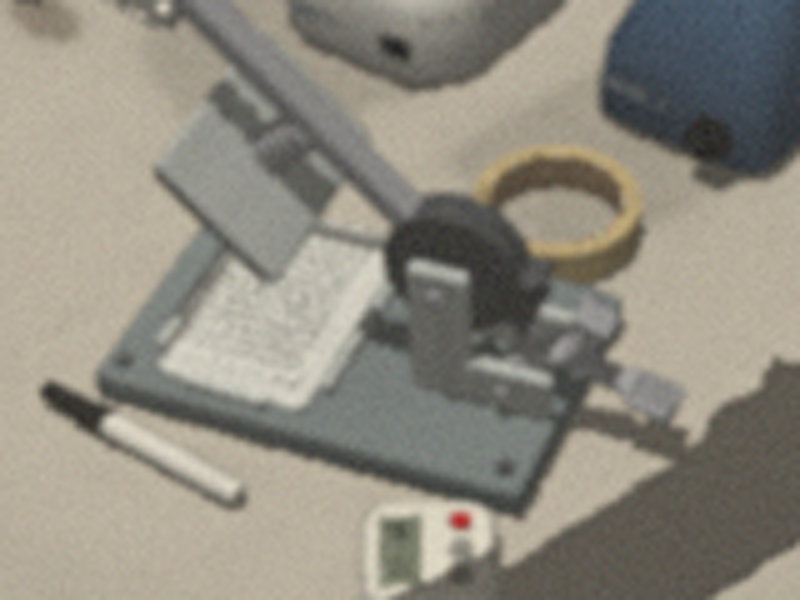

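View pics/w3.png

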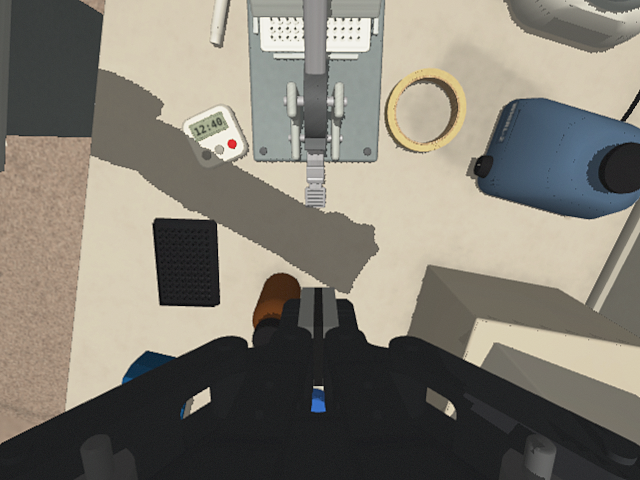

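The pawl hook has swung clear and the tab is down. The tab is at (316,195) in the wrist view and lower in the scene crop. The arm is still up. Next I move over the crossbar.

```bash
python3 -m inch '[[[3.6,0,0,0],[7.2,0,0,0],[10.8,0,0,0],[14.4,0,0,0],[18,0,0,0],[21.6,0,0,0],[25.2,0,0,0],[28.8,0,0,0]]]'
python3 -m inch '[[[0,0,1,0],[0,0,3,0],[0,0,4.5,0],[0,0,5.5,0],[0,0,5.5,0],[0,0,5.5,0]]]'
python3 - <<'E'
from h import *
O=np.array([537.9,88.3]);e=np.array([-.2519,.9677]);n=np.array([-e[1],e[0]])
X=sensors.read_state()['eef_pos'];print(X,(X[:2]-O)@e,(X[:2]-O)@n)
cv2.imwrite('pics/w4.png',get_image('wrist'))
w=camera_params('wrist');print(proj(w,[np.r_[O+121*e-39*n,262],np.r_[O+121*e+39*n,262]]))
E
```

```text
clock: 6.63
eef_pos: [507.6, 206.7, 351.3]
tool_rot: [-3.137, 0.0, 1.832]
force: [0.2, 0.1, -0.1]
width: 0.0
gripper_force: 0.0
clock: 7.13
eef_pos: [509.2, 204.7, 297.3]
tool_rot: [-3.139, 0.0, 1.831]
force: [0.5, 0.8, 0.4]
width: -0.0
gripper_force: 0.0
[509.1583582  204.68393502 297.30860264] 119.86475349370853 -1.5038264582611696
[[387.02386393 277.01432604]
 [237.13286484 276.33449633]]
```

View pics/w4.png

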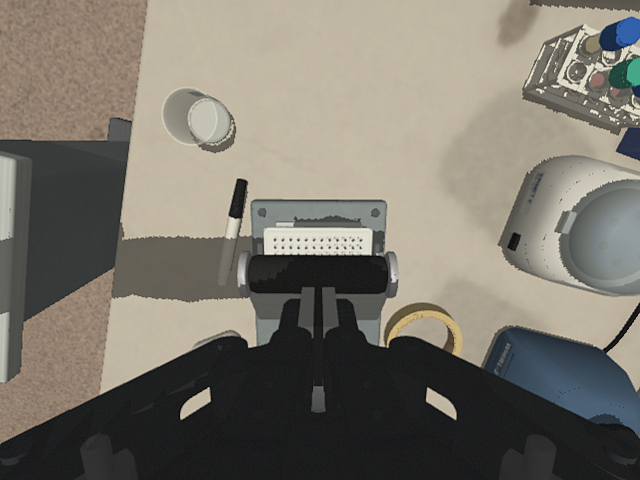

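The crossbar is centred under the tips, at column 318 and row 274 as predicted. I push it down along its arc.

```bash
python3 -m inch '[[[0,0,1.5,0],[0.1,0,2.4,0],[0.9,0,3.5,0],[1.7,0,4.5,0],[2.5,0,5.6,0],[3.1,0,6.6,0],[3.7,0,7.7,0],[4.2,0,8.8,0]]]'
python3 - <<'E'
from h import *
O=np.array([537.9,88.3]);e=np.array([-.2519,.9677]);n=np.array([-e[1],e[0]])
X=sensors.read_state()['eef_pos'];print(X,(X[:2]-O)@e,(X[:2]-O)@n)
E
```

```text
clock: 7.85
eef_pos: [499.0, 249.3, 211.3]
tool_rot: [3.139, -0.004, 1.833]
force: [-0.8, 4.0, 6.3]
width: -0.1
gripper_force: 3.0
[498.96396136 249.32662586 211.25665835] 165.63345397953807 -2.8842024601432
```

```bash
python3 -m inch '[[[0.5,0,1.1,0],[0.9,0,2.3,0],[1.3,0,3.5,0],[1.6,0,4.7,0],[1.9,0,5.9,0],[2.1,0,7.1,0],[2.2,0,8.3,0],[2.3,0,9.3,0]]]'
python3 -m inch '[[[0.1,0,0.6,0],[0.1,0,1.1,0],[0.1,0,1.4,0],[0.1,0,1.6,0]]]'
```

```text
clock: 8.52
eef_pos: [493.5, 269.9, 117.3]
tool_rot: [3.139, -0.002, 1.832]
force: [-0.1, 2.9, 2.6]
width: -0.2
gripper_force: 1.7
clock: 8.85
eef_pos: [492.8, 268.8, 101.2]
tool_rot: [3.142, -0.0, 1.831]
force: [0.2, 2.0, 2.5]
width: 0.0
gripper_force: 1.3
```

```bash
python3 -m inch '[[[0,0,0.2,0],[0,0,0.3,0],[0,0,0.3,0],[0,0,0.3,0]]]'
```

```text
clock: 9.18
eef_pos: [492.9, 268.8, 99.6]
tool_rot: [3.141, -0.001, 1.831]
force: [-2.2, 1.0, 11.1]
width: 0.0
gripper_force: 5.6
```

The arm is on its stop, with the force rising at z≈100 as expected. I hold briefly, then lift straight off and check.

```bash
python3 -m inch '[[[0,0,0.1,0],[0,0,0.1,0],[0,0,0.1,0]]]'
python3 -m inch '[[[0,0,-1,0],[0,0,-3,0],[0,0,-6,0],[0,0,-9.5,0],[0,0,-13,0],[0,0,-16,0],[0,0,-16,0],[0,0,-16,0]]]'
python3 - <<'E'
from h import *
cv2.imwrite('pics/end.png',cv2.resize(get_image('scene')[200:320,200:360],None,fx=5,fy=5,interpolation=cv2.INTER_CUBIC))
E
```

```text
clock: 9.43
eef_pos: [493.0, 268.8, 99.4]
tool_rot: [3.141, -0.001, 1.831]
force: [-3.9, -0.4, 17.9]
width: 0.2
gripper_force: 8.8
clock: 10.1
eef_pos: [493.5, 268.3, 259.0]
tool_rot: [3.139, -0.0, 1.83]
force: [0.8, -0.3, -0.7]
width: 0.6
gripper_force: 0.0
```

View pics/end.png

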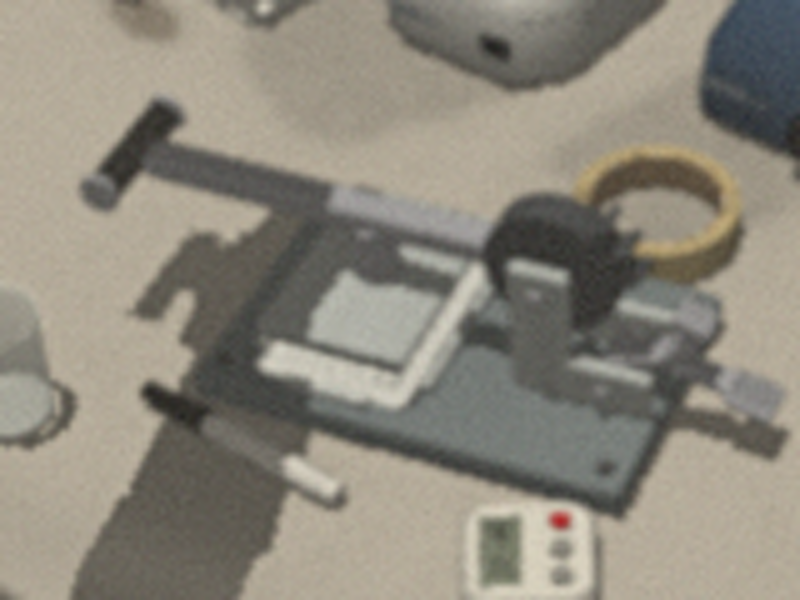

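The arm is level, with the crossbar at crop (135,150). The pawl tab is still down at (750,390), the plate is in its nest, and nothing else has moved.

```bash
python3 -c "
from cell import order
print(order.finish_job())"
```

```text
the job is handed in; nothing more can be done
None
```

I pressed the pawl out to its stop and pushed the press arm fully down; the last picture shows the plate in its nest, the pawl still out and no bystander visibly moved, and the job is handed in (no verdict was returned).

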